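# Put additive bottles back in the colour-coded bench caddy

## Task

Two additive bottles, one red-capped and one blue-capped, stand on the workbench. Put each back into the caddy cell whose floor has its colour: tilt it to slip its body under the retaining rod, straighten it, and set it down gently, standing upright on the cell floor with the rod over its shoulder. Do not drop the bottles, ram the caddy or knock a bottle over, and leave the white bottle, the spray can, the tape roll and the wrench where they are.

Things in the scene. Friction and masses are not known exactly. Their poses are not given: they have to be found in the camera images.
- red_bottle_mid (a point): Loose bottle, red cap and band, standing at the start, 156 mm tall, about 0.18 kg (mass varies). Point on its axis half-way up, 78 mm above its underside; z towards the cap. Heights above the underside: body, diameter 46 mm, 0 to 78 mm; shoulder tapers to neck, diameter 18 mm, at 94 mm; cap, diameter 26 mm, 112 to 156 mm: grip it there.
- blue_bottle_mid (a point): Loose bottle like the red one but with blue cap and band; same sizes and same point half-way up.
- white_bottle_mid (a point): The same kind of bottle with white cap and band, already standing in the cell with the white floor: leave it there. Same point half-way up.
- caddy: Grey divided caddy fixed to the bench: one row of three open cells along its y, 66 by 180 mm outside. Origin under its centre, on the bench; x from the low front wall to the rod side, z up. Cells 54 (x) by 52 mm (y) inside, centred at x 0, y -58, 0, 58 mm; walls 6 mm. Front wall (-x) 40 mm high; back, end walls and dividers 52 mm. Cell floor (pad top) 8 mm above the bench.
- rod_mid (a point): Mid-length of the steel retaining rod, on its axis: diameter 8 mm, along the caddy's y over all cells, at caddy x = +19 mm, 104 mm above the bench; end posts 108 mm high. In x it leaves 42 mm to the front wall's inner face, so the 46 mm body cannot go straight down: lean the cap to caddy -x, foot to +x, 8 to 12 degrees, and straighten it once the shoulder is under the rod.
- front_rim (a point): Middle of the top edge of the caddy's low front wall (6 mm thick, 40 mm above the bench), at caddy x = -30 mm.
- pad_red: Red floor pad of one cell, fixed, 3 mm thick, filling that cell's floor; its axes are parallel to the caddy's. Origin at the centre of its underside, 5 mm above the bench, at the cell's centre. Which cell has which colour varies.
- pad_blue: Blue floor pad of another cell, the same in all else.
- pad_white: White floor pad of the third cell, where the white bottle stands.
- spray_can: Bystander: spray can, diameter 54 mm, 190 mm tall, origin at the centre of its underside.
- tape_roll: Bystander: green roll of tape lying flat, diameter 100 mm, 48 mm high, origin at the centre of its underside.
- wrench: Bystander: steel wrench lying flat on the bench, origin under it.
Mind the look-alikes: they are no part of the job. Leave any green look-alike of the part that bears red_bottle_mid alone.

How it is judged:
At the end, for the whole second after the job is handed in: The red-capped and blue-capped bottles each stand upright (within 0.06 rad) and at rest on the floor pad of their own colour (middle within 9 mm of the pad's centre line and underside within 4 mm of the pad's top), released, and the white bottle still stands upright on its white pad (horizontal distance between red_bottle_mid and pad_red below 0.009 m and z of red_bottle_mid in the frame of pad_red below 0.085 m and angle between each of red_bottle_mid, blue_bottle_mid, white_bottle_mid's own z axis and vertical below 0.06 rad and linear speed of each of red_bottle, blue_bottle below 0.02 m/s and horizontal distance between blue_bottle_mid and pad_blue below 0.009 m and z of blue_bottle_mid in the frame of pad_blue below 0.085 m and horizontal distance between white_bottle_mid and pad_white below 0.009 m); the robot touches nothing.
It fails at once if a bottle was knocked over or tipped beyond 45 degrees (angle between any of red_bottle_mid, blue_bottle_mid, white_bottle_mid's own z axis and vertical above 0.785 rad).
It fails at once if a bottle was dropped or slammed into its cell (faster than 0.4 m/s there) ((horizontal distance between red_bottle_mid and pad_red below 0.03 m and z of red_bottle_mid in the frame of pad_red below 0.14 m and linear speed of red_bottle above 0.4 m/s) or (horizontal distance between blue_bottle_mid and pad_blue below 0.03 m and z of blue_bottle_mid in the frame of pad_blue below 0.14 m and linear speed of blue_bottle above 0.4 m/s)).
It fails at once if a bottle was rammed against the caddy (over 80 N) (contact force between any of red_bottle, blue_bottle and caddy above 80 N).
It fails at once if the white bottle was moved more than 20 mm (distance of white_bottle_mid from where it was at the start of the episode above 0.02 m).
It fails at once if the spray can, tape roll or wrench was moved more than 30 mm (distance of any of spray_can, tape_roll, wrench from where it was at the start of the episode above 0.03 m).
It also fails if it takes over 66 s, if anything falls off the work surface, if the arm or the gripper's body presses on something with over 40 N, if the wrist force passes 120 N, or if a joint passes its speed limit or range.

## Robot

A 6-joint arm with a two-finger parallel gripper is mounted at the origin on the work surface. World frame = base frame: x ahead of the robot, y to its left, z up, the work surface at z = 0. Lengths are in m, angles in rad, forces in N, time in s.
With the tool pointing down it reaches from about 0.225 to 0.875 m from the base axis. Payload 3.4 kg.
Tool frame: the origin (TCP) lies midway between the tips of the shut fingers; the grasp point (between the pads) lies 19 mm behind it (manip.grip_point_offset is the distance from the TCP to the grasp point, in m); z points along the fingers, y is the line along which they close (so a half turn about z gives the same grasp; the last joint's range is limited). The gripper opens to 85 mm and grips with 20 to 120 N. Pads are 22 mm wide; open, the fingers measure 114 mm over their backs; the gripper's body (76 mm by 85 mm) begins 54 mm behind the grasp point. The pads swing forward as they close: fully open they stand 13 mm farther back than shut.
Start: joints at [-1.345, 0.276, 1.505, -0, 1.361, -0.121], TCP at [0.195, -0.541, 0.231] pointing down, gripper open.
Joint ranges: [-2.89, 2.89], [-0.75, 2.08], [0.22, 2.7], [-1.18, 4.32], [0.11, 2.71], [-2.7, 2.7]. Speed limits (rad/s): [2.57, 2.57, 3.14, 3.14, 3.14, 3.14].

## Interface

Orientations are given as a unit quaternion [w, x, y, z].
In Python, from rig import manip gives the robot as it stands.
- The arm moves only by the shell command python3 -m handwheel 'ROWS' [FORCE]. ROWS is JSON, a list of rows, each an object with "translation": the shift along the tool's x, y, z in m, a list of three; "angular": the turn, a rotation vector about the tool's x, y, z in degrees, a list of three; "hand": the closure, from 0 (fully open) to 1 (shut). A call has 1 to 10 rows; each row shifts and turns the commanded pose from where the row before left it, along the tool's axes as they then stand; what a row does not reach is not made up. A row lasts 1/12 s, in which the tool goes at most 41.7 mm and 7.16 degrees, less where a joint would pass 70% of its speed; a pose out of reach is approached as far as the arm can. A call with a gripper value outside its range is refused whole. The fingers move at their own pace and stop on an object; FORCE is the grip in N (left out, the last holds). Time passes only in rows, so rows that do not move let the fingers close. It gives the time, the measured TCP pose, the force, the opening and the grip force at its end, in the units of the state.
- manip.get_state(): the state, without advancing time (a new reading comes with each control period).
- manip.get_image(name): name is "scene" or "top"; returns the picture (384x512x3 uint8, red, green, blue); there is no depth.
- manip.camera_info(name): a dict with "camera_matrix" (3x3 intrinsics, pixels), "k1" (the pictures are not rectified: a ray, as slopes to the right and down, at radius r is drawn at 1 + k1 r^2 times it, then the intrinsics apply), "eye" and "orientation" of the camera in the world. Camera axes: x right, y down, z forward; pixel columns grow to the right and rows downward; lengths in m; the calibration is good to about 2 mm. A picture is of the moment at which its call begins. camera_info takes no time and is no camera call.
- manip.sign_off(): hands the job in; it is judged then, once.
The state is a dict: "clock": time; "qpos": joint angles; "qd": joint speeds; "effort": joint torques, N m; "position": TCP position; "ee_rot": TCP orientation; "contact_force": force on the tool from outside, world axes, zero at the start; "moment": the same for the moment, N m; "width": finger opening in m; "gripper_force": force on a finger pad.
Only numpy, scipy, OpenCV 4.12 (cv2) and the standard library are available. Lean on these libraries where they do the work, as an engineer would, in place of code of your own. Each camera call takes 0.05 s, during which the arm holds its last target. There are 200 camera calls.

## Working session

There is one attempt and no reset: what is moved stays moved. The work goes in short steps, Python scripts to look and compute and a shell command to move; the robot and the scene stay as the last step left them, time stands still between calls to the robot, and variables do not carry over. Pictures are saved under pics/ and viewed, at most 10 in all, crops included, and the job is handed in when it is done.

```bash
mkdir -p pics; cat > s0.py <<'E'
from rig import manip
import cv2
for n in("scene","top"):
    im=manip.get_image(n); cv2.imwrite(f"pics/{n}0.png",im[:,:,::-1]); print(n,manip.camera_info(n))
print(manip.get_state(),manip.grip_point_offset)
E
python3 s0.py; ls
```

```text
scene {'camera_matrix': array([[395.53583332,   0.        , 245.7776417 ],
       [  0.        , 395.53583332, 199.32357874],
       [  0.        ,   0.        ,   1.        ]]), 'k1': -0.1343896530652337, 'eye': array([ 1.08051724, -0.08420655,  1.03384226]), 'orientation': array([-0.19988332,  0.75190265,  0.6078387 , -0.15881177])}
top {'camera_matrix': array([[406.75185636,   0.        , 256.77856911],
       [  0.        , 406.75185636, 190.9246015 ],
       [  0.        ,   0.        ,   1.        ]]), 'k1': -0.057526222787961316, 'eye': array([0.46549447, 0.02747982, 1.1816545 ]), 'orientation': array([ 0.01893064, -0.69893265,  0.71475547, -0.01610578])}
{'clock': 0.1, 'qpos': array([-1.34498054e+00,  2.76556659e-01,  1.50597313e+00,  1.60145596e-05,
        1.36071924e+00, -1.20982261e-01]), 'qd': array([-0.00017939, -0.00059641, -0.00261561,  0.00130059, -0.00088314,
        0.0001428 ]), 'effort': array([ 2.42426075e-03, -4.17699230e+01, -2.46403939e+01, -1.08785190e-05,
        5.69731928e-03, -2.12164912e-05]), 'position': array([ 0.19534254, -0.54031537,  0.23052533]), 'ee_rot': array([-8.27463360e-04,  9.85003971e-01,  1.72529680e-01, -3.55720944e-05]), 'contact_force': array([ 0.34350066,  0.12960028, -0.0580844 ]), 'moment': array([-0.03334168,  0.01360927, -0.00192383]), 'gripper_force': 0.0, 'width': 0.08505084261433007} 0.0187
pics
s0.py
```

View pics/scene0.png

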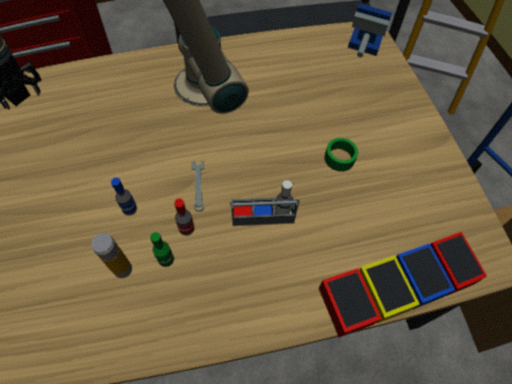

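View pics/top0.png

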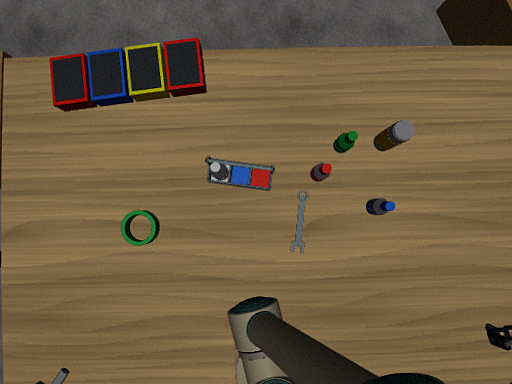

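Candidates, top-view pixels:
- Red cap (326,169), against the red pad (261,178) and red trays (68,80) and (184,65).
- Blue cap (390,206), against the blue pad (241,176), blue tray (106,76) and blue vise.
- Green look-alike (351,135).
- White bottle (217,168), spray can (402,131), wrench (300,222), tape (140,228).

By the description I choose the red cap at (326,169) and the blue cap at (390,206). Next I measure them and check in a close crop.

```bash
cat > h.py <<'E'
from rig import manip
import numpy as np, cv2
from scipy.spatial.transform import Rotation as R
def cam(n):
    c=manip.camera_info(n); return c['camera_matrix'],np.array([c['k1'],0,0,0,0]),np.array(c['eye']),R.from_quat(np.roll(c['orientation'],-1)).as_matrix()
def ray(n,p):
    K,d,e,r=cam(n); u=cv2.undistortPoints(np.array([[p]],float),K,d)[0,0]
    v=r@[u[0],u[1],1]; return e,v/np.linalg.norm(v)
def plane(n,p,z):
    e,v=ray(n,p); return e+v*(z-e[2])/v[2]
def tri(p1,p2,n1="scene",n2="top"):
    e1,v1=ray(n1,p1);e2,v2=ray(n2,p2)
    s=np.linalg.lstsq(np.c_[v1,-v2],e2-e1,rcond=None)[0]; a,b=e1+s[0]*v1,e2+s[1]*v2
    return (a+b)/2,np.linalg.norm(a-b)
def proj(n,P):
    K,d,e,r=cam(n); rv=cv2.Rodrigues(r.T)[0]
    return cv2.projectPoints(np.array([P],float),rv,-r.T@e,K,d)[0][0,0]
def blob(im,col,box):
    x0,y0,x1,y1=box; h=cv2.cvtColor(im[y0:y1,x0:x1],cv2.COLOR_RGB2HSV).astype(int)
    H,S,V=h[...,0],h[...,1],h[...,2]
    m={'red':((H<8)|(H>172))&(S>170)&(V>100),'blue':(abs(H-112)<12)&(S>150)&(V>100)}[col]
    k,l,st,c=cv2.connectedComponentsWithStats(m.astype(np.uint8))
    i=1+np.argmax(st[1:,4]); return c[i]+[x0,y0],st[i]
E
cat > m.py <<'E'
from h import *
I={n:manip.get_image(n) for n in("scene","top")}
B={'redcap':('red',(165,190,200,225),(310,155,340,190)),'bluecap':('blue',(105,172,135,205),(375,195,405,215)),
'redpad':('red',(225,195,305,230),(200,155,280,195)),'bluepad':('blue',(225,195,305,230),(200,155,280,195))}
np.set_printoptions(precision=4,suppress=True)
for k,(c,a,b) in B.items():
    s,ss=blob(I['scene'],c,a);t,ts=blob(I['top'],c,b)
    print(k,s,ss,t,ts,*tri(s,t)); 
    z=.134 if 'cap' in k else .008
    print('   plane',plane('scene',s,z)[:2],plane('top',t,z)[:2])
c1=cv2.resize(I['top'][110:225,195:425,::-1],None,fx=3.4,fy=3.4,interpolation=cv2.INTER_CUBIC)
cv2.imwrite('pics/c1.png',c1[:, :800])
cv2.imwrite('pics/c2.png',cv2.resize(I['scene'][170:280,85:310,::-1],None,fx=3.5,fy=3.5,interpolation=cv2.INTER_CUBIC))
E
python3 m.py
```

```text
redcap [178.7077 202.5077] [ 9  9 10  8 65] [326.3671 168.0633] [12  8 10 11 79] [ 0.5701 -0.1452  0.1604] 0.0013747970278238726
   plane [ 0.5548 -0.1463] [ 0.5727 -0.1503]
bluecap [115.2979 181.1702] [ 7  6  8  7 47] [389.7083 205.8611] [10  7 10  9 72] [ 0.471  -0.3025  0.161 ] 0.0010795012229759709
   plane [ 0.4523 -0.3087] [ 0.4711 -0.3118]
redpad [242.2012 210.4911] [  9  11  18  10 169] [259.8801 177.4829] [ 50  14  20  18 292] [0.5603 0.0217 0.0339] 0.00013788673820359243
   plane [0.5468 0.0244] [0.5625 0.0217]
bluepad [262.3602 209.646 ] [ 29  10  18  10 161] [239.9626 174.9048] [ 31  11  19  19 294] [0.5691 0.0785 0.0329] 0.0008402143034698116
   plane [0.5564 0.083 ] [0.5713 0.0792]
```

View pics/c1.png

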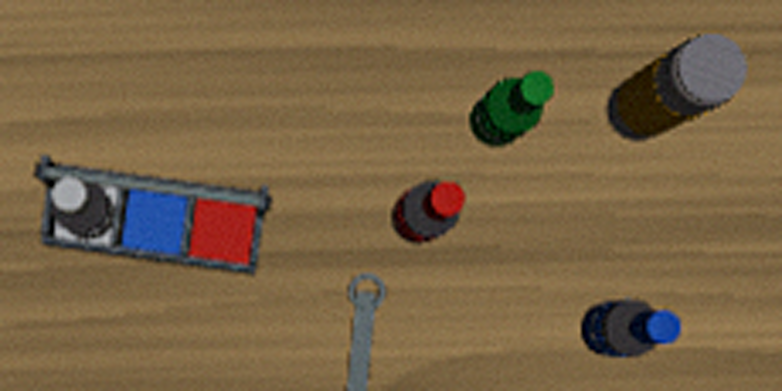

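View pics/c2.png

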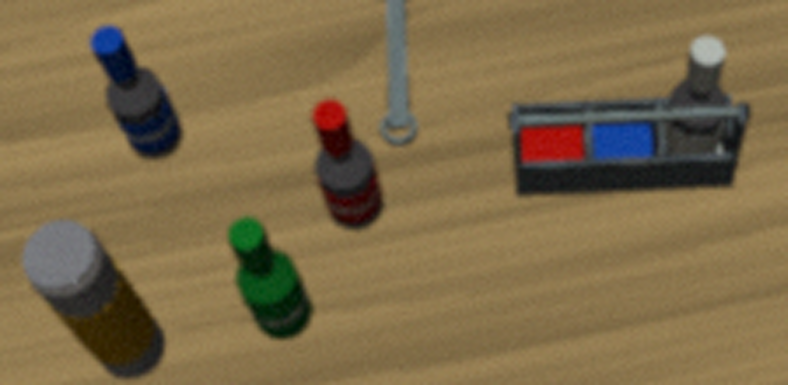

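The crops confirm the choice: red cap at top (326,168), blue cap at (390,206), with the green one separate at (353,136). The caddy has its white cell on the left, blue in the middle and red on the right, and the rod is on its far (+x) side. Next I refine the caddy frame and work out the insertion corridor.

```bash
cat > p.py <<'E'
from h import *
np.set_printoptions(precision=4,suppress=True)
for n,s,t in(('red',(178.7,202.5),(326.37,168.06)),('blue',(115.3,181.17),(389.7,205.86))):
    print(n,plane('scene',s,.156)[:2],plane('top',t,.156)[:2])
P=[(*tri(s,t),plane('scene',s,.108)[:2],plane('top',t,.108)[:2]) for s,t in(((297,200.3),(208.2,157)),((232.1,201.4),(272.9,166.8)))]
print(P); d=P[0][0]-P[1][0]; print('len',np.linalg.norm(d[:2]),'yaw',np.degrees(np.arctan2(-d[0],d[1])))
# green, can, wrench for clearance
print('green',plane('top',(353,136),.156),'can',plane('top',(403,131),.19),'white cap',plane('top',(215.3,166.5),.156))
# rod side check & overlay-free caddy from top pads (z=.008)
# corridor
prof=[(0,23),(78,23),(94,9),(112,9),(112,13),(156,13)]
poly=np.array([(r,h) for h,r in prof]+[(-r,h) for h,r in prof[::-1]],float)
pts=np.vstack([np.linspace(poly[i],poly[(i+1)%len(poly)],60) for i in range(len(poly))])
def clear(x,z,a):
    a=np.radians(a); q=pts@np.array([[np.cos(a),np.sin(a)],[-np.sin(a),np.cos(a)]])+[x,z]
    def rect(x0,x1,z1): return np.hypot(np.maximum(np.maximum(x0-q[:,0],q[:,0]-x1),0),np.maximum(q[:,1]-z1,0)).min()
    return min(np.hypot(q[:,0]-19,q[:,1]-104).min()-4,rect(-33,-27,40),rect(27,33,52),max(q[:,1].min()-8,0) if z>16 else (9 if q[:,1].min()>8 else 0))
for z in(112,90,70,50,40,35,30,25,20,16,13,11,9):
    o=[]
    for a in(0,2,4,6,8,10,12):
        c=[(clear(x,z,a),x) for x in np.arange(-25,40,.5)]; m=max(c); 
        if m[0]>.3:o.append(f"a{a}:{m[0]:.1f}@{np.mean([x for v,x in c if v>m[0]-.01]):.1f}")
    print(z,*o)
E
python3 p.py
```

```text
red [ 0.5677 -0.1448] [ 0.5704 -0.1466]
blue [ 0.4677 -0.3032] [ 0.471  -0.3047]
[(array([0.6096, 0.1575, 0.1283]), np.float64(0.0034257334581065616), array([0.5993, 0.1647]), array([0.612 , 0.1583])), (array([ 0.5795, -0.0105,  0.1324]), np.float64(0.0030821460979169775), array([ 0.5662, -0.007 ]), array([ 0.5818, -0.013 ]))]
len 0.17071206823895 yaw -10.168319004393743
green [ 0.6511 -0.2174  0.156 ] can [ 0.6551 -0.3345  0.19  ] white cap [0.5808 0.1348 0.156 ]
112 a0:18.5@-25.0 a2:18.8@-25.0 a4:19.1@-25.0 a6:19.5@-25.0 a8:20.0@-25.0 a10:20.5@-25.0 a12:21.0@-25.0
90 a0:17.0@-25.0 a2:17.5@-25.0 a4:17.9@-25.0 a6:18.2@-25.0 a8:18.5@-25.0 a10:18.8@-25.0 a12:19.0@-25.0
70 a0:18.0@19.0 a2:18.3@19.5 a4:19.3@-25.0 a6:20.3@-25.0 a8:21.3@-25.0 a10:22.2@-25.0 a12:23.1@-25.0
50 a0:10.0@-21.5 a2:9.7@-25.0 a4:9.4@-25.0 a6:9.1@-25.0 a8:8.8@-25.0 a10:8.5@-25.0 a12:8.1@-25.0
40 a0:2.0@2.0 a2:0.8@3.0 a6:1.1@-2.5 a8:2.2@-1.5 a10:3.2@-0.5 a12:3.9@0.5
35 a0:2.0@2.0 a2:0.6@3.0 a6:1.1@-2.0 a8:2.1@-1.0 a10:3.2@0.5 a12:3.4@1.0
30 a0:2.0@2.0 a2:0.5@3.5 a6:1.1@-1.5 a8:2.1@0.0 a10:2.8@1.2 a12:2.8@1.5
25 a0:0.6@3.0 a6:1.2@-1.0 a8:2.2@0.5 a10:2.5@1.5 a12:2.3@2.0
20 a2:0.5@-2.5 a4:1.1@-1.5 a6:1.8@0.0 a8:2.4@1.5 a10:2.1@2.0 a12:1.8@2.5
16 a0:1.5@-2.5 a2:2.1@-1.0 a4:2.8@0.5 a6:2.6@1.5 a8:2.2@2.0 a10:1.8@2.5 a12:1.5@3.0
13 a0:2.5@-1.5 a2:3.1@0.5 a4:3.1@1.0 a6:2.6@1.5 a8:2.0@2.0 a10:1.4@2.5 a12:1.0@3.5
11 a0:3.2@-0.5 a2:3.5@0.5 a4:2.9@1.0 a6:2.3@1.5
9 a0:4.0@0.0 a2:3.4@0.5
```

The caddy runs at a yaw of about -9°, and its x axis points away from the robot. I'll start moving over the red bottle and zoom on the caddy from the saved images in the same turn.

```bash
python3 -m handwheel '[{"translation":[0.035,-0.0175,0],"angular":[0,0,0],"hand":0.3},{"translation":[0.035,-0.0175,0],"angular":[0,0,0],"hand":0.3},{"translation":[0.035,-0.0175,0],"angular":[0,0,0],"hand":0.3},{"translation":[0.035,-0.0175,0],"angular":[0,0,0],"hand":0.3},{"translation":[0.035,-0.0175,0],"angular":[0,0,0],"hand":0.3},{"translation":[0.035,-0.0175,0],"angular":[0,0,0],"hand":0.3},{"translation":[0.035,-0.0175,0],"angular":[0,0,0],"hand":0.3},{"translation":[0.035,-0.0175,0],"angular":[0,0,0],"hand":0.3},{"translation":[0.035,-0.0175,0],"angular":[0,0,0],"hand":0.3},{"translation":[0.035,-0.0175,0],"angular":[0,0,0],"hand":0.3}]' 40
python3 - <<'E'
import cv2,numpy as np
a=cv2.imread('pics/top0.png')[150:200,198:283];b=cv2.imread('pics/scene0.png')[182:232,222:307]
r=lambda i:cv2.resize(i,None,fx=6,fy=6,interpolation=cv2.INTER_NEAREST)
o=np.vstack([r(a),r(b)])
for k in range(0,85,10): cv2.putText(o,str(k),(k*6,8),0,.3,(0,255,255))
for k in range(0,100,10): cv2.putText(o,str(k%50),(0,k*6+8),0,.3,(0,255,255))
cv2.imwrite('pics/z.png',o)
E
```

```text
clock: 1.03
position: [0.466, -0.2556, 0.2313]
ee_rot: [0.0, 0.985, 0.173, 0.0]
contact_force: [0.7, -0.0, 0.4]
width: 0.0601
gripper_force: 0.0
```

View pics/z.png

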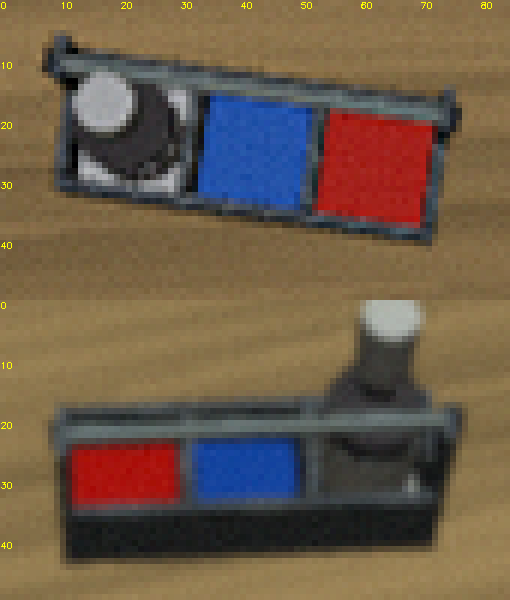

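The crop shows the rod in the top view from about (209,160) to (272,168), and in the scene view at row 202-203. The pads are clean. I'll fit the rod line in both views and intersect.

```bash
cat > rod.py <<'E'
from h import *
np.set_printoptions(precision=4,suppress=True)
L={}
for n,x0,x1,f in(('top',230,268,lambda x:163.2+(x-230)*.13),('scene',236,268,lambda x:203.5-(x-236)*.025)):
    im=cv2.imread(f'pics/{n}0.png').astype(int); X=[];Y=[]
    for x in range(x0,x1):
        r=np.arange(int(f(x))-3,int(f(x))+5); c=im[r,x]; w=np.clip(c.min(1)-50,0,None)  # grey: min channel bright
        if w.sum()>60: X.append(x);Y.append((w*r).sum()/w.sum())
    p=np.polyfit(X,Y,1); e=np.polyval(p,X)-Y; k=abs(e)<.6; p=np.polyfit(np.array(X)[k],np.array(Y)[k],1); print(n,p,np.std(e[k]),k.sum(),len(k))
    A,B=[plane(n,(x,np.polyval(p,x)),.104) for x in(x0,x1)]; L[n]=(A,B); d=A-B if n=='top' else B-A
    yaw=np.arctan2(-d[0],d[1]); ex=np.array([np.cos(yaw),np.sin(yaw)]); print('yaw',np.degrees(yaw),'c_x',(A[:2]@ex),(B[:2]@ex))
im={n:cv2.cvtColor(cv2.imread(f'pics/{n}0.png'),cv2.COLOR_BGR2RGB) for n in('top','scene')}
box={'scene':(225,195,305,230),'top':(200,155,280,195)}
yaw=np.radians(-9.2); ex=np.array([np.cos(yaw),np.sin(yaw)]);ey=np.array([-ex[1],ex[0]])
for n in im:
  for c in('red','blue'):
    x0,y0,x1,y1=box[n]; h=cv2.cvtColor(im[n][y0:y1,x0:x1],cv2.COLOR_RGB2HSV).astype(int);H,S,V=h[...,0],h[...,1],h[...,2]
    m=(S>130)&(V>70)&((((H<8)|(H>172))) if c=='red' else (abs(H-112)<12)); ys,xs=np.nonzero(m)
    w=np.array([plane(n,(x+x0,y+y0),.008)[:2] for x,y in zip(xs,ys)]); a=w@ex;b=w@ey
    print(n,c,len(xs),'u(x)',np.percentile(a,[1,50,99]),'v(y)',np.percentile(b,[1,50,99]))
E
python3 rod.py
python3 -m handwheel '[{"translation":[0.034,-0.0171,0],"angular":[0,0,0],"hand":0.3},{"translation":[0.034,-0.0171,0],"angular":[0,0,0],"hand":0.3},{"translation":[0.034,-0.0171,0],"angular":[0,0,0],"hand":0.3},{"translation":[0.034,-0.0171,0],"angular":[0,0,0],"hand":0.3},{"translation":[0,0,0],"angular":[0,0,-6.9],"hand":0.3},{"translation":[0,0,0],"angular":[0,0,-6.9],"hand":0.3},{"translation":[0,0,0],"angular":[0,0,-6.9],"hand":0.3},{"translation":[0,0,0],"angular":[0,0,-6.9],"hand":0.3},{"translation":[0,0,0],"angular":[0,0,-6.9],"hand":0.3}]'
```

```text
top [  0.1391 130.4135] 0.17175261760749816 36 38
yaw -9.268462580814601 c_x 0.5726059697057859 0.5726059697057858
scene [ -0.0418 213.0614] 0.16634585539436772 30 32
yaw -9.29038913489787 c_x 0.5636748491340413 0.5636748491340414
top red 311 u(x) [0.5273 0.5516 0.5762] v(y) [0.0854 0.1109 0.1366]
top blue 302 u(x) [0.5271 0.5514 0.576 ] v(y) [0.1448 0.1694 0.1943]
scene red 183 u(x) [0.52   0.5354 0.5516] v(y) [0.0847 0.1113 0.1378]
scene blue 181 u(x) [0.5197 0.5364 0.5528] v(y) [0.1458 0.1704 0.1965]
clock: 1.78
position: [0.5697, -0.1464, 0.2309]
ee_rot: [-0.0, 0.888, 0.46, -0.0]
contact_force: [0.7, -0.0, 0.1]
width: 0.0598
gripper_force: 0.0
```

```bash
python3 -m handwheel '[{"translation":[0,0,0],"angular":[0,0,-6.5],"hand":0.3},{"translation":[0,0,0],"angular":[0,0,-6.5],"hand":0.3},{"translation":[0,0,0],"angular":[0,0,-6.5],"hand":0.3},{"translation":[0,0,0],"angular":[0,0,-6.5],"hand":0.3},{"translation":[0,0,0.025],"angular":[0,0,0],"hand":0.3},{"translation":[0,0,0.025],"angular":[0,0,0],"hand":0.3},{"translation":[0,0,0.025],"angular":[0,0,0],"hand":0.3},{"translation":[0,0,0.025],"angular":[0,0,0],"hand":0.3},{"translation":[0,0,0.018],"angular":[0,0,0],"hand":0.3},{"translation":[0,0,0],"angular":[0,0,0],"hand":0.3}]'
python3 - <<'E'
from h import *
o=[]
for n,P in(('scene',(.57,-.146,.1)),('top',(.57,-.146,.1))):
    c=proj(n,P).astype(int);im=manip.get_image(n)[c[1]-40:c[1]+40,c[0]-50:c[0]+50,::-1]; o.append(cv2.resize(im,None,fx=4,fy=4))
cv2.imwrite('pics/g1.png',np.hstack(o)); print(manip.get_state()['position'])
E
```

```text
clock: 2.62
position: [0.5667, -0.1456, 0.109]
ee_rot: [-0.004, 0.764, 0.645, -0.002]
contact_force: [0.1, 1.1, 0.6]
width: 0.0602
gripper_force: 0.0
[ 0.56955968 -0.14664967  0.11297238]
```

View pics/g1.png

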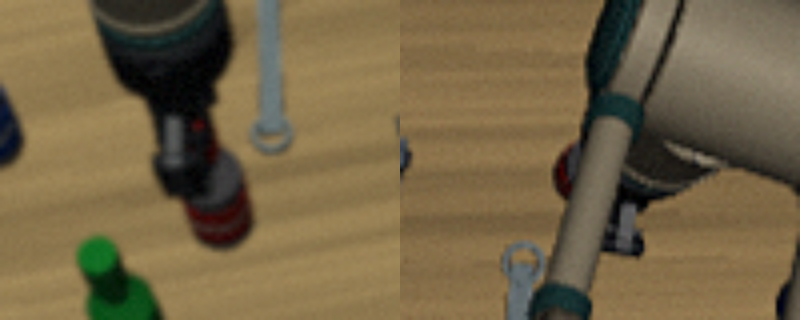

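The fingers straddle the red cap (scene view). I'll close and use the shift of the red body band to measure the camera bias.

```bash
cat > band.py <<'E'
from h import *
import sys
def band(im,c,w=22,hue='red'):
    x,y=c.astype(int); s=im[y-w:y+w,x-w:x+w]; h=cv2.cvtColor(s,cv2.COLOR_RGB2HSV).astype(int)
    m=(((h[...,0]<8)|(h[...,0]>170)) if hue=='red' else abs(h[...,0]-114)<14)&(h[...,1]>130)&(h[...,2]>35)
    k,l,st,ce=cv2.connectedComponentsWithStats(m.astype(np.uint8)); i=1+np.argmax(st[1:,4]); return ce[i]+[x-w,y-w],st[i]
if __name__=='__main__':
    P=np.array(eval(sys.argv[1])); b=[band(manip.get_image('scene'),proj('scene',P),hue=sys.argv[2]) for _ in range(3)]
    c=np.mean([q[0] for q in b],0); print(c,b[0][1],plane('scene',c,P[2]),manip.get_state()['position'],manip.get_state()['width'])
E
python3 band.py '(.57,-.146,.035)' red
python3 -m handwheel '[{"translation":[0,0,0],"angular":[0,0,0],"hand":0.5},{"translation":[0,0,0],"angular":[0,0,0],"hand":0.6},{"translation":[0,0,0],"angular":[0,0,0],"hand":0.7},{"translation":[0,0,0],"angular":[0,0,0],"hand":0.8},{"translation":[0,0,0],"angular":[0,0,0],"hand":0.9},{"translation":[0,0,0],"angular":[0,0,0],"hand":1},{"translation":[0,0,0],"angular":[0,0,0],"hand":1},{"translation":[0,0,0],"angular":[0,0,0],"hand":1}]' 40
python3 band.py '(.57,-.146,.035)' red
```

```text
[186.06987861 227.757568  ] [16 18 15 14 96] [ 0.58175801 -0.14339133  0.035     ] [ 0.57097618 -0.14714528  0.11496234] 0.05980584711955103
clock: 3.53
position: [0.5696, -0.1468, 0.1142]
ee_rot: [0.0, 0.764, 0.645, -0.0]
contact_force: [-2.0, 0.4, 5.6]
width: 0.025
gripper_force: 39.0
[186.12921701 228.09118373] [16 18 16 14 95] [ 0.58281685 -0.14337271  0.035     ] [ 0.569571   -0.14673485  0.1142302 ] 0.02501333154340877
```

Gripped at 39 N; the bottle shifted about 1 mm, so the top camera reads roughly +1.5 mm in x. I'll correct for that: caddy centre line at u≈0.550 and red cell at TCP v≈0.110. Lift, and compute the waypoints.

```bash
cat > w.py <<'E'
from h import *
import sys
yaw=np.radians(-9.28);ex=np.array([np.cos(yaw),np.sin(yaw),0]);ey=np.array([-ex[1],ex[0],0]);ez=np.array([0,0,1.])
def pose(x,z,a,v,U,H): # caddy x mm, foot z mm, lean deg
    a=np.radians(a); ax=-np.sin(a)*ex+np.cos(a)*ez
    p=ex*(U+x/1e3)+ey*v+ez*z/1e3+H*ax
    zt=-ax; xt=ey; return p,np.c_[xt,np.cross(zt,xt),zt]
if __name__=='__main__':
    np.set_printoptions(precision=4,suppress=True)
    U,V,H=eval(sys.argv[1]); s=manip.get_state(); p,r=s['position'],R.from_quat(np.roll(s['ee_rot'],-1)).as_matrix()
    print('now u,v,z',p@ex,p@ey,p[2],'F',s['contact_force'],'w',s['width'])
    for w in eval(sys.argv[2]):
        p1,r1=pose(*w,V,U,H); print(w,'trans',r.T@(p1-p),'rot',np.degrees(R.from_matrix(r.T@r1).as_rotvec())); p,r=p1,r1
E
python3 -m handwheel '[{"translation":[0,0,-0.005],"angular":[0,0,0],"hand":1},{"translation":[0,0,-0.015],"angular":[0,0,0],"hand":1},{"translation":[0,0,-0.025],"angular":[0,0,0],"hand":1},{"translation":[0,0,-0.025],"angular":[0,0,0],"hand":1},{"translation":[0,0,-0.025],"angular":[0,0,0],"hand":1},{"translation":[0,0,-0.025],"angular":[0,0,0],"hand":1},{"translation":[0,0,-0.01],"angular":[0,0,0],"hand":1},{"translation":[0,0,0],"angular":[0,0,0],"hand":1}]' 50
python3 w.py '(.550,.110,.114)' '[(-15.4,125,0),(-15.4,125,11),(-6,74,11),(1.3,30,11),(1.3,24,9),(.8,18,6),(.6,13,2.5),(0,8.3,0)]'
```

```text
clock: 4.35
position: [0.5713, -0.1472, 0.2459]
ee_rot: [0.003, 0.764, 0.645, 0.001]
contact_force: [0.6, 0.7, -2.6]
width: 0.0246
gripper_force: 49.4
now u,v,z 0.5875913271474698 -0.05316229277810473 0.2459357221992334 F [ 0.5947  0.6572 -2.5627] w 0.024640191785815533
(-15.4, 125, 0) trans [ 0.1628 -0.054   0.0064] rot [ 0.3356  0.0669 -0.3467]
(-15.4, 125, 11) trans [ 0.     -0.0218  0.0021] rot [-11.   0.  -0.]
(-6, 74, 11) trans [-0.     -0.0005  0.0519] rot [0. 0. 0.]
(1.3, 30, 11) trans [-0.     -0.0012  0.0446] rot [0. 0. 0.]
(1.3, 24, 9) trans [-0.      0.0028  0.006 ] rot [ 2. -0. -0.]
(0.8, 18, 6) trans [-0.      0.0045  0.006 ] rot [3. 0. 0.]
(0.6, 13, 2.5) trans [0.     0.0062 0.0052] rot [ 3.5 -0.  -0. ]
(0, 8.3, 0) trans [-0.      0.0042  0.0048] rot [2.5 0.  0. ]
```

```bash
python3 -m handwheel '[{"translation":[0.015,-0.006,0],"angular":[0,0,0],"hand":1},{"translation":[0.025,-0.008,0.001],"angular":[0,0,0],"hand":1},{"translation":[0.03,-0.01,0.001],"angular":[0,0,0],"hand":1},{"translation":[0.03,-0.01,0.001],"angular":[0,0,0],"hand":1},{"translation":[0.028,-0.01,0.001],"angular":[0,0,0],"hand":1},{"translation":[0.02,-0.006,0.001],"angular":[0,0,0],"hand":1},{"translation":[0.015,-0.004,0.001],"angular":[0,0,0],"hand":1},{"translation":[0,-0.011,0],"angular":[-5.5,0,0],"hand":1},{"translation":[0,-0.011,0.002],"angular":[-5.5,0,0],"hand":1},{"translation":[0,0,0],"angular":[0,0,0],"hand":1}]'
cat > look.py <<'E'
import sys
from h import *
P=eval(sys.argv[1]);n=sys.argv[3];w=45
c=proj(n,P).astype(int);im=manip.get_image(n)[max(c[1]-w,0):c[1]+w,c[0]-60:c[0]+60,::-1]
cv2.imwrite(sys.argv[2],cv2.resize(im,None,fx=5,fy=5,interpolation=cv2.INTER_CUBIC))
E
python3 look.py '(.55,.02,.1)' pics/i1.png scene
python3 w.py '(.550,.110,.114)' '[(-15.4,125,11),(-6,74,11),(1.3,30,11)]'
```

```text
clock: 5.18
position: [0.5103, 0.0294, 0.2274]
ee_rot: [0.067, 0.76, 0.644, 0.056]
contact_force: [-3.7, 0.1, -3.9]
width: 0.0246
gripper_force: 50.6
now u,v,z 0.50303878382102 0.11120693287821154 0.22950191634210282 F [ 0.0948  0.5712 -1.478 ] w 0.024671758398174627
(-15.4, 125, 11) trans [-0.0012  0.011  -0.0055] rot [-0.7156  0.0811 -0.2421]
(-6, 74, 11) trans [-0.     -0.0005  0.0519] rot [0. 0. 0.]
(1.3, 30, 11) trans [-0.     -0.0012  0.0446] rot [0. 0. 0.]
```

View pics/i1.png

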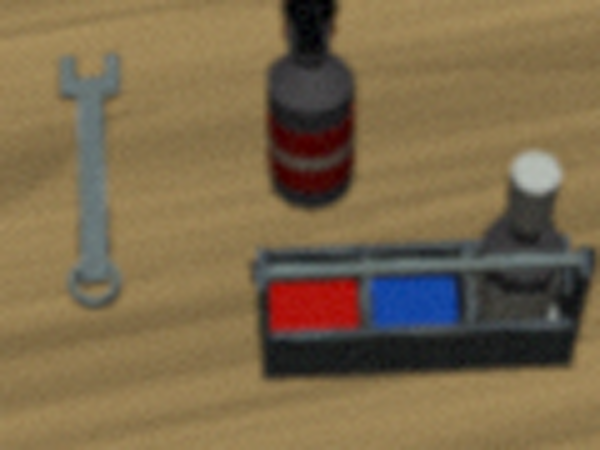

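```bash
python3 -m handwheel '[{"translation":[-0.001,0.005,-0.003],"angular":[0,0,0],"hand":1},{"translation":[0,0.005,-0.002],"angular":[0,0,0],"hand":1},{"translation":[0,0.001,0],"angular":[-0.4,0,0],"hand":1},{"translation":[0,0,0],"angular":[0,0,0],"hand":1},{"translation":[0,0,0.012],"angular":[0,0,0],"hand":1},{"translation":[0,0,0.014],"angular":[0,0,0],"hand":1},{"translation":[0,0,0.012],"angular":[0,0,0],"hand":1},{"translation":[0,0,0.009],"angular":[0,0,0],"hand":1},{"translation":[0,0,0],"angular":[0,0,0],"hand":1},{"translation":[0,0,0],"angular":[0,0,0],"hand":1}]'
python3 w.py '(.550,.110,.114)' '[(-6,74,11),(1.3,30,11)]'
cat > chk.py <<'E'
from w import *; from band import band
hue,hb=sys.argv[1],.114-float(sys.argv[2])
s=manip.get_state(); r=R.from_quat(np.roll(s['ee_rot'],-1)).as_matrix(); P=s['position']+r[:,2]*hb
for n in('scene','top'):
    c,st=band(manip.get_image(n),proj(n,P),30,hue); q=plane(n,c,P[2]); print(n,c,st,'cam u,v',q@ex,q@ey,'exp',P@ex,P@ey)
E
python3 chk.py red .035;python3 look.py '(.55,.02,.1)' pics/i2.png scene
```

```text
clock: 6.07
position: [0.5426, 0.0226, 0.202]
ee_rot: [0.078, 0.76, 0.642, 0.067]
contact_force: [-15.0, 2.5, 34.2]
width: 0.0248
gripper_force: 50.7
now u,v,z 0.5318388792965083 0.10979037413620098 0.20196801524440341 F [-14.9829   2.5341  34.2191] w 0.02484100434047669
(-6, 74, 11) trans [ 0.0001 -0.0127  0.0138] rot [ 0.7763  0.0112 -0.3777]
(1.3, 30, 11) trans [-0.     -0.0012  0.0446] rot [0. 0. 0.]
scene [242.19565217 210.46195652] [ 22  42  19  10 184] cam u,v 0.5975218340031305 0.1098661117798876 exp 0.547962051423097 0.10977137228394922
top [268.6 171. ] [37 25  4  3  5] cam u,v 0.5619786169959858 0.09094802901150674 exp 0.547962051423097 0.10977137228394922
```

View pics/i2.png

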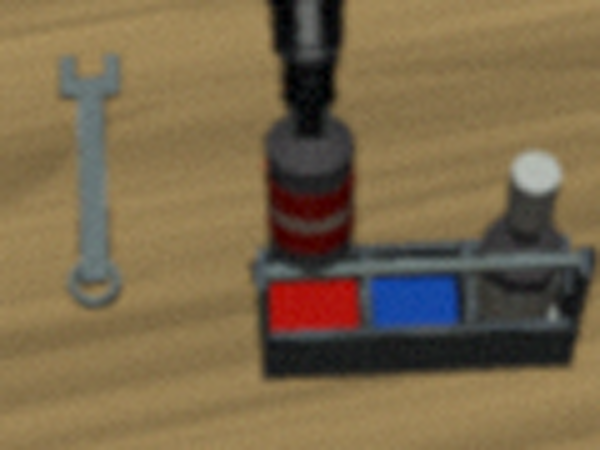

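The lag in the readout made me overshoot by about 11 mm, and the foot is sitting on the rod (34 N). I'll back up gently and correct, with longer settling from now on.

```bash
python3 -m handwheel '[{"translation":[0,0,-0.008],"angular":[0,0,0],"hand":1},{"translation":[0,0,-0.012],"angular":[0,0,0],"hand":1},{"translation":[0,0,-0.012],"angular":[0,0,0],"hand":1},{"translation":[0,0,-0.008],"angular":[0,0,0],"hand":1},{"translation":[0,-0.006,0],"angular":[0,0,0],"hand":1},{"translation":[0,-0.006,0],"angular":[0,0,0],"hand":1},{"translation":[0,0,0],"angular":[0,0,0],"hand":1},{"translation":[0,0,0],"angular":[0,0,0],"hand":1},{"translation":[0,0,0],"angular":[0,0,0],"hand":1},{"translation":[0,0,0],"angular":[0,0,0],"hand":1}]'
python3 w.py '(.550,.110,.114)' '[(-13,112,11),(-6,74,11),(1.3,30,11)]';python3 chk.py red .035
```

```text
clock: 7.05
position: [0.5216, 0.0258, 0.2315]
ee_rot: [0.076, 0.76, 0.642, 0.064]
contact_force: [0.7, 0.4, -1.4]
width: 0.0248
gripper_force: 49.3
now u,v,z 0.5106573763011286 0.10953933649739549 0.23152450253640827 F [ 0.6505  0.4385 -1.351 ] w 0.024760612195451597
(-13, 112, 11) trans [0.0005 0.003  0.0084] rot [ 0.364   0.0773 -0.3416]
(-6, 74, 11) trans [ 0.     -0.0004  0.0386] rot [0. 0. 0.]
(1.3, 30, 11) trans [-0.     -0.0012  0.0446] rot [0. 0. 0.]
scene [241.2688172  176.92473118] [23 21 17 10 93] cam u,v 0.5127977509223565 0.11140044101735372 exp 0.526223296087646 0.10943128475550731
top [267.8 174.6] [37 18  5 11 35] cam u,v 0.549643544637566 0.09200787129301141 exp 0.526223296087646 0.10943128475550731
```

```bash
cat > slip.py <<'E'
from w import *
def hs(im,foot,ax,hue='red'):
    d=cam('scene')[2]-foot; d-=ax*(d@ax); d/=np.linalg.norm(d); out=[]
    h=cv2.cvtColor(im,cv2.COLOR_RGB2HSV).astype(float)
    for k in np.arange(-14,90,2.):
        c=proj('scene',foot+ax*k/1e3+d*.023); H,S,V=[cv2.getRectSubPix(h[...,i].astype(np.float32),(3,1),tuple(map(float,c))).mean() for i in range(3)]
        out.append(f"{k:.0f}:{S:.0f}")
    return ' '.join(out)
hue=sys.argv[1]
im0=cv2.imread('pics/scene0.png')[:,:,::-1].copy(); F0=np.array([.569,-.147,0]) if hue=='red' else np.array(eval(sys.argv[2]))
print(hs(im0,F0,ez)); s=manip.get_state(); r=R.from_quat(np.roll(s['ee_rot'],-1)).as_matrix(); ax=-r[:,2]
print(hs(manip.get_image('scene'),s['position']-.114*ax,ax))
E
python3 slip.py red
```

```text
-14:114 -12:115 -10:115 -8:115 -6:114 -4:115 -2:116 0:117 2:117 4:115 6:112 8:110 10:102 12:94 14:85 16:92 18:117 20:145 22:174 24:191 26:205 28:219 30:213 32:200 34:186 36:166 38:143 40:121 42:106 44:116 46:128 48:140 50:162 52:183 54:205 56:214 58:219 60:225 62:219 64:203 66:186 68:162 70:129 72:97 74:68 76:47 78:27 80:12 82:14 84:16 86:17 88:16
-14:19 -12:34 -10:54 -8:75 -6:97 -4:107 -2:115 0:115 2:112 4:113 6:115 8:115 10:114 12:115 14:116 16:116 18:115 20:103 22:89 24:58 26:24 28:28 30:35 32:95 34:152 36:186 38:217 40:235 42:247 44:245 46:230 48:197 50:158 52:112 54:86 56:71 58:92 60:121 62:165 64:207 66:232 68:251 70:253 72:251 74:244 76:226 78:203 80:148 82:91 84:52 86:24 88:21
```

The bottle has slipped about 11-13 mm up through the fingers, which would bring the fingertips too near the rod. I'll stand it on the clear bench in front of the caddy and regrip.

```bash
python3 -m handwheel '[{"translation":[0,-0.01,0],"angular":[5.3,0,0],"hand":1},{"translation":[0,-0.015,0],"angular":[5.3,0,0],"hand":1},{"translation":[0,-0.02,0],"angular":[0,0,0],"hand":1},{"translation":[0,-0.02,0.015],"angular":[0,0,0],"hand":1},{"translation":[0,0,0.025],"angular":[0,0,0],"hand":1},{"translation":[0,0,0.025],"angular":[0,0,0],"hand":1},{"translation":[0,0,0.025],"angular":[0,0,0],"hand":1},{"translation":[0,0,0.02],"angular":[0,0,0],"hand":1},{"translation":[0,0,0],"angular":[0,0,0],"hand":1},{"translation":[0,0,0],"angular":[0,0,0],"hand":1}]'
python3 w.py '(.550,.110,.102)' '[(-100,0,0)]'; python3 slip.py red | tail -1
```

```text
clock: 8.03
position: [0.4591, 0.0363, 0.1174]
ee_rot: [0.005, 0.764, 0.645, 0.004]
contact_force: [0.0, -0.3, -2.0]
width: 0.025
gripper_force: 50.1
now u,v,z 0.44720201161622164 0.10989644679495773 0.11742119086853037 F [ 0.0255 -0.3446 -1.983 ] w 0.02502043209704518
(-100, 0, 0) trans [0.0001 0.0026 0.0155] rot [ 0.6941  0.0194 -0.3468]
-14:115 -12:115 -10:115 -8:115 -6:115 -4:115 -2:115 0:115 2:114 4:115 6:115 8:116 10:116 12:115 14:115 16:114 18:113 20:112 22:106 24:100 26:93 28:83 30:73 32:82 34:122 36:162 38:193 40:220 42:247 44:239 46:227 48:212 50:181 52:150 54:124 56:105 58:86 60:101 62:126 64:150 66:166 68:182 70:200 72:219 74:239 76:231 78:217 80:198 82:164 84:129 86:98 88:68
```

```bash
python3 -m handwheel '[{"translation":[0,0,0.006],"angular":[0.6,0,0],"hand":1},{"translation":[0,0,0.005],"angular":[0,0,-0.3],"hand":1},{"translation":[0,0,0.002],"angular":[0,0,0],"hand":1},{"translation":[0,0,0.001],"angular":[0,0,0],"hand":1},{"translation":[0,0,0],"angular":[0,0,0],"hand":1},{"translation":[0,0,0.001],"angular":[0,0,0],"hand":1},{"translation":[0,0,0.001],"angular":[0,0,0],"hand":1},{"translation":[0,0,0],"angular":[0,0,0],"hand":1},{"translation":[0,0,0],"angular":[0,0,0],"hand":1}]'; python3 slip.py red | tail -1
```

```text
clock: 8.83
position: [0.4595, 0.0363, 0.1019]
ee_rot: [0.001, 0.762, 0.647, 0.001]
contact_force: [-0.3, -0.1, -1.9]
width: 0.025
gripper_force: 50.2
-14:112 -12:114 -10:114 -8:114 -6:114 -4:113 -2:112 0:111 2:112 4:113 6:113 8:113 10:112 12:112 14:113 16:114 18:114 20:109 22:105 24:98 26:88 28:77 30:77 32:88 34:99 36:128 38:171 40:215 42:230 44:232 46:235 48:215 50:192 52:168 54:143 56:118 58:102 60:117 62:132 64:155 66:185 68:215 70:228 72:236 74:243 76:226 78:209 80:191 82:169 84:146 86:114 88:75
```

Not touching yet (force still -1.9 N). I'll continue in 1 mm steps.

```bash
python3 -m handwheel '[{"translation":[0,0,0.001],"angular":[0,0,0],"hand":1},{"translation":[0,0,0],"angular":[0,0,0],"hand":1},{"translation":[0,0,0.001],"angular":[0,0,0],"hand":1},{"translation":[0,0,0],"angular":[0,0,0],"hand":1},{"translation":[0,0,0.001],"angular":[0,0,0],"hand":1},{"translation":[0,0,0],"angular":[0,0,0],"hand":1}]'; python3 w.py '(.550,.110,.114)' '[(-100,0,0)]'
```

```text
clock: 9.38
position: [0.4597, 0.0363, 0.0998]
ee_rot: [0.002, 0.762, 0.647, 0.001]
contact_force: [-1.7, 0.5, 5.3]
width: 0.0251
gripper_force: 51.1
now u,v,z 0.4478660712411747 0.10999370109486507 0.09976509700588687 F [-1.6964  0.4782  5.2689] w 0.025057051558621365
(-100, 0, 0) trans [ 0.      0.0022 -0.0142] rot [ 0.2388 -0.0007 -0.052 ]
```

Contact at TCP 0.100. Release, rise 15 mm and regrip harder.

```bash
python3 -m handwheel '[{"translation":[0,0,0],"angular":[0.2,0,0],"hand":0.5},{"translation":[0,0,0],"angular":[0,0,0],"hand":0.5},{"translation":[0,0,0],"angular":[0,0,0],"hand":0.5},{"translation":[0,0,-0.007],"angular":[0,0,0],"hand":0.5},{"translation":[0,0,-0.008],"angular":[0,0,0],"hand":0.5},{"translation":[0,0,0],"angular":[0,0,0],"hand":0.6},{"translation":[0,0,0],"angular":[0,0,0],"hand":0.7},{"translation":[0,0,0],"angular":[0,0,0],"hand":0.85},{"translation":[0,0,0],"angular":[0,0,0],"hand":1},{"translation":[0,0,0],"angular":[0,0,0],"hand":1}]' 80; python3 w.py '(.550,.110,.114)' '[(-100,0,0),(-13,122,0),(-13,122,11)]'; python3 slip.py red | tail -1
```

```text
clock: 10.22
position: [0.4596, 0.0364, 0.115]
ee_rot: [0.0, 0.762, 0.647, 0.0]
contact_force: [-2.7, -0.3, 8.3]
width: 0.0245
gripper_force: 77.8
now u,v,z 0.44770078873785024 0.1100334346081459 0.1149673665508934 F [-2.7086 -0.2815  8.2606] w 0.02453881022911699
(-100, 0, 0) trans [-0.      0.0023  0.001 ] rot [ 0.0395 -0.0046 -0.048 ]
(-13, 122, 0) trans [-0.     0.087 -0.122] rot [0. 0. 0.]
(-13, 122, 11) trans [ 0.     -0.0218  0.0021] rot [-11.   0.  -0.]
-14:115 -12:116 -10:117 -8:118 -6:118 -4:117 -2:116 0:116 2:115 4:115 6:110 8:103 10:97 12:86 14:75 16:66 18:108 20:149 22:188 24:209 26:229 28:241 30:225 32:210 34:189 36:160 38:132 40:117 42:113 44:109 46:128 48:155 50:181 52:204 54:228 56:243 58:235 60:227 62:214 64:196 66:179 68:149 70:116 72:84 74:57 76:30 78:13 80:10 82:7 84:7 86:7 88:8
```

```bash
python3 -m handwheel '[{"translation":[0,0,-0.008],"angular":[0,0,0],"hand":1},{"translation":[0,0,-0.02],"angular":[0,0,0],"hand":1},{"translation":[0,0,-0.03],"angular":[0,0,0],"hand":1},{"translation":[0,0,-0.03],"angular":[0,0,0],"hand":1},{"translation":[0,0.016,-0.02],"angular":[0,0,0],"hand":1},{"translation":[0,0.025,-0.012],"angular":[0,0,0],"hand":1},{"translation":[0,0.02,0],"angular":[0,0,0],"hand":1},{"translation":[0,0.005,0],"angular":[-5.5,0,0],"hand":1},{"translation":[0,0,0],"angular":[-5.5,0,0],"hand":1},{"translation":[0,0,0],"angular":[0,0,0],"hand":1}]'; python3 -m handwheel '[{"translation":[0,0,0],"angular":[0,0,0],"hand":1},{"translation":[0,0,0],"angular":[0,0,0],"hand":1},{"translation":[0,0,0],"angular":[0,0,0],"hand":1}]';python3 w.py '(.550,.110,.115)' '[(-14.5,120,11),(-6,74,11),(1.3,30,11)]';python3 slip.py red | tail -1
```

```text
clock: 11.1
position: [0.5195, 0.0263, 0.2317]
ee_rot: [0.071, 0.759, 0.645, 0.06]
contact_force: [-1.7, 0.4, -3.0]
width: 0.0245
gripper_force: 79.7
clock: 11.35
position: [0.5258, 0.0255, 0.2346]
ee_rot: [0.073, 0.759, 0.644, 0.062]
contact_force: [0.2, -0.5, -1.9]
width: 0.0241
gripper_force: 79.7
now u,v,z 0.5148128667602986 0.10991763227464335 0.2345613715917448 F [ 0.1615 -0.4932 -1.9109] w 0.02410304390310926
(-14.5, 120, 11) trans [ 0.0001 -0.0016  0.0014] rot [ 0.0322  0.0101 -0.0575]
(-6, 74, 11) trans [ 0.     -0.0004  0.0468] rot [0. 0. 0.]
(1.3, 30, 11) trans [-0.     -0.0012  0.0446] rot [0. 0. 0.]
-14:32 -12:20 -10:27 -8:47 -6:68 -4:91 -2:105 0:111 2:109 4:100 6:83 8:59 10:39 12:23 14:37 16:79 18:129 20:185 22:221 24:242 26:249 28:247 30:235 32:216 34:181 36:139 38:108 40:78 42:96 44:118 46:154 48:190 50:218 52:240 54:241 56:242 58:241 60:228 62:205 64:164 66:114 68:66 70:19 72:14 74:11 76:13 78:12 80:8 82:6 84:5 86:6 88:7
```

```bash
python3 -m handwheel '[{"translation":[0,-0.002,0],"angular":[0,0,0],"hand":1},{"translation":[0,0,0.008],"angular":[0,0,0],"hand":1},{"translation":[0,0,0.008],"angular":[0,0,0],"hand":1},{"translation":[0,0,0.008],"angular":[0,0,0],"hand":1},{"translation":[0,0,0.008],"angular":[0,0,0],"hand":1},{"translation":[0,0,0.008],"angular":[0,0,0],"hand":1},{"translation":[0,0,0.008],"angular":[0,0,0],"hand":1},{"translation":[0,0,0],"angular":[0,0,0],"hand":1},{"translation":[0,0,0],"angular":[0,0,0],"hand":1},{"translation":[0,0,0],"angular":[0,0,0],"hand":1}]';python3 w.py '(.550,.110,.115)' '[(-6,74,11),(1.3,30,11)]'
```

```text
clock: 12.23
position: [0.532, 0.0244, 0.1865]
ee_rot: [0.073, 0.759, 0.644, 0.062]
contact_force: [0.2, 0.8, -1.1]
width: 0.0245
gripper_force: 79.7
now u,v,z 0.5210855039545728 0.10988927627247044 0.18652321198376565 F [ 0.2014  0.7902 -1.1107] w 0.024518641552142666
(-6, 74, 11) trans [ 0.0001  0.001  -0.0002] rot [ 0.0227  0.0134 -0.0488]
(1.3, 30, 11) trans [-0.     -0.0012  0.0446] rot [0. 0. 0.]
```

No contact so far. I'll continue to z≈32.

```bash
python3 -m handwheel '[{"translation":[0,0,0.006],"angular":[0,0,0],"hand":1},{"translation":[0,0,0.006],"angular":[0,0,0],"hand":1},{"translation":[0,0,0.006],"angular":[0,0,0],"hand":1},{"translation":[0,0,0.005],"angular":[0,0,0],"hand":1},{"translation":[0,0,0.005],"angular":[0,0,0],"hand":1},{"translation":[0,0,0],"angular":[0,0,0],"hand":1},{"translation":[0,0,0],"angular":[0,0,0],"hand":1},{"translation":[0,0,0],"angular":[0,0,0],"hand":1}]';python3 w.py '(.550,.110,.115)' '[(1.3,30,11),(1.3,24,9),(.8,18,6)]'
```

```text
clock: 12.9
position: [0.5372, 0.0236, 0.1589]
ee_rot: [0.073, 0.759, 0.644, 0.062]
contact_force: [0.8, 0.3, -1.8]
width: 0.0243
gripper_force: 79.7
now u,v,z 0.5263377324922158 0.10987596413390999 0.1589450801564234 F [ 0.7557  0.3116 -1.8282] w 0.024343549523355195
(1.3, 30, 11) trans [ 0.0001 -0.0001  0.0163] rot [ 0.0098  0.0143 -0.0478]
(1.3, 24, 9) trans [-0.      0.0029  0.006 ] rot [ 2. -0. -0.]
(0.8, 18, 6) trans [0.     0.0046 0.006 ] rot [3. 0. 0.]
```

```bash
python3 -m handwheel '[{"translation":[0,0,0.004],"angular":[0,0,0],"hand":1},{"translation":[0,0,0.004],"angular":[0,0,0],"hand":1},{"translation":[0,0,0.004],"angular":[0,0,0],"hand":1},{"translation":[0,0,0.004],"angular":[0,0,0],"hand":1},{"translation":[0,0,0],"angular":[0,0,0],"hand":1},{"translation":[0,0,0],"angular":[0,0,0],"hand":1},{"translation":[0,0,0],"angular":[0,0,0],"hand":1}]';python3 w.py '(.550,.110,.115)' '[(1.3,24,9),(.8,18,6)]'
```

```text
clock: 13.48
position: [0.5401, 0.0231, 0.1432]
ee_rot: [0.073, 0.759, 0.644, 0.062]
contact_force: [-0.6, 0.8, -1.6]
width: 0.0243
gripper_force: 79.7
now u,v,z 0.5293108126167391 0.10987370235088892 0.14317433356086284 F [-0.6466  0.789  -1.6447] w 0.024292072037494377
(1.3, 24, 9) trans [0.0001 0.0029 0.0063] rot [ 2.0024  0.0145 -0.049 ]
(0.8, 18, 6) trans [0.     0.0046 0.006 ] rot [3. 0. 0.]
```

```bash
python3 -m handwheel '[{"translation":[0,0.0014,0.003],"angular":[1,0,0],"hand":1},{"translation":[0,0.0014,0.003],"angular":[1,0,0],"hand":1},{"translation":[0,0,0],"angular":[0,0,0],"hand":1},{"translation":[0,0.0016,0.002],"angular":[1,0,0],"hand":1},{"translation":[0,0.0016,0.002],"angular":[1,0,0],"hand":1},{"translation":[0,0.0014,0.002],"angular":[1,0,0],"hand":1},{"translation":[0,0,0],"angular":[0,0,0],"hand":1},{"translation":[0,0,0],"angular":[0,0,0],"hand":1},{"translation":[0,0,0],"angular":[0,0,0],"hand":1}]';python3 w.py '(.550,.110,.115)' '[(.8,18,6),(.6,13,2.5),(0,8.3,0)]'
```

```text
clock: 14.23
position: [0.549, 0.0216, 0.1323]
ee_rot: [0.04, 0.761, 0.646, 0.034]
contact_force: [0.6, 0.5, -2.8]
width: 0.0242
gripper_force: 79.7
now u,v,z 0.5382926871996919 0.10982980919041971 0.13229611936201394 F [ 0.598   0.4869 -2.7576] w 0.024179928136577187
(0.8, 18, 6) trans [ 0.0002  0.0005 -0.    ] rot [-0.0367  0.0149 -0.0519]
(0.6, 13, 2.5) trans [-0.      0.0063  0.0052] rot [ 3.5 -0.  -0. ]
(0, 8.3, 0) trans [-0.      0.0042  0.0048] rot [2.5 0.  0. ]
```

```bash
python3 -m handwheel '[{"translation":[0,0.0017,0.0013],"angular":[0.9,0,0],"hand":1},{"translation":[0,0.0017,0.0013],"angular":[0.9,0,0],"hand":1},{"translation":[0,0.0017,0.0013],"angular":[0.9,0,0],"hand":1},{"translation":[0,0.0017,0.0013],"angular":[0.8,0,0],"hand":1},{"translation":[0,0.002,0.0005],"angular":[1.2,0,0],"hand":1},{"translation":[0,0.002,0.0005],"angular":[1.3,0,0],"hand":1},{"translation":[0,0,0],"angular":[0,0,0],"hand":1},{"translation":[0,0,0],"angular":[0,0,0],"hand":1},{"translation":[0,0,0],"angular":[0,0,0],"hand":1}]';python3 w.py '(.550,.110,.115)' '[(0,8,0)]'
```

```text
clock: 14.98
position: [0.56, 0.0198, 0.1268]
ee_rot: [-0.0, 0.762, 0.647, -0.0]
contact_force: [-0.8, 0.6, -1.9]
width: 0.0248
gripper_force: 79.8
now u,v,z 0.5494698849910207 0.1098301551769278 0.12676233129623912 F [-0.8173  0.6319 -1.9416] w 0.02475393724123895
(0, 8, 0) trans [0.0002 0.0005 0.0038] rot [-0.0315  0.0066 -0.0519]
```

Upright and clear of the walls, about 4 mm above the floor. Lower until it touches.

```bash
python3 -m handwheel '[{"translation":[0,0,0.0015],"angular":[0,0,0],"hand":1},{"translation":[0,0,0.001],"angular":[0,0,0],"hand":1},{"translation":[0,0,0],"angular":[0,0,0],"hand":1},{"translation":[0,0,0.001],"angular":[0,0,0],"hand":1},{"translation":[0,0,0],"angular":[0,0,0],"hand":1},{"translation":[0,0,0.0005],"angular":[0,0,0],"hand":1},{"translation":[0,0,0],"angular":[0,0,0],"hand":1},{"translation":[0,0,0],"angular":[0,0,0],"hand":1}]'
```

```text
clock: 15.65
position: [0.5602, 0.0198, 0.1231]
ee_rot: [0.0, 0.762, 0.647, 0.0]
contact_force: [-0.5, -0.9, -1.0]
width: 0.0244
gripper_force: 80.0
```

```bash
python3 -m handwheel '[{"translation":[0,0,0.0007],"angular":[0,0,0],"hand":1},{"translation":[0,0,0],"angular":[0,0,0],"hand":1},{"translation":[0,0,0.0007],"angular":[0,0,0],"hand":1},{"translation":[0,0,0],"angular":[0,0,0],"hand":1},{"translation":[0,0,0],"angular":[0,0,0],"hand":1}]'
```

```text
clock: 16.07
position: [0.5603, 0.0198, 0.123]
ee_rot: [0.0, 0.762, 0.647, 0.0]
contact_force: [-2.2, 0.1, 8.0]
width: 0.0245
gripper_force: 81.0
```

Seated (8 N). Release and lift clear, then go to the blue bottle.

```bash
python3 -m handwheel '[{"translation":[0,0,0],"angular":[0,0,0],"hand":0.6},{"translation":[0,0,0],"angular":[0,0,0],"hand":0.5},{"translation":[0,0,0],"angular":[0,0,0],"hand":0.45},{"translation":[0,0,0],"angular":[0,0,0],"hand":0.45},{"translation":[0,0,-0.01],"angular":[0,0,0],"hand":0.45},{"translation":[0,0,-0.02],"angular":[0,0,0],"hand":0.45},{"translation":[0,0,-0.03],"angular":[0,0,0],"hand":0.45},{"translation":[0,0,-0.03],"angular":[0,0,0],"hand":0.3},{"translation":[0,0,-0.025],"angular":[0,0,0],"hand":0.3}]' && python3 -m handwheel '[{"translation":[-0.033,-0.004,0],"angular":[0,0,0],"hand":0.3},{"translation":[-0.033,-0.004,0],"angular":[0,0,0],"hand":0.3},{"translation":[-0.033,-0.004,0],"angular":[0,0,0],"hand":0.3},{"translation":[-0.033,-0.004,0],"angular":[0,0,0],"hand":0.3},{"translation":[-0.033,-0.004,0],"angular":[0,0,0],"hand":0.3},{"translation":[-0.033,-0.004,0],"angular":[0,0,0],"hand":0.3},{"translation":[-0.033,-0.004,0],"angular":[0,0,0],"hand":0.3},{"translation":[-0.033,-0.004,0],"angular":[0,0,0],"hand":0.3},{"translation":[-0.033,-0.004,0],"angular":[0,0,0],"hand":0.3},{"translation":[-0.033,-0.001,0],"angular":[0,0,0],"hand":0.3}]' && python3 -m handwheel '[{"translation":[-0.004,0,0],"angular":[0,0,0],"hand":0.3},{"translation":[0,0,0],"angular":[0,0,0],"hand":0.3},{"translation":[0,0,0],"angular":[0,0,0],"hand":0.3},{"translation":[0,0,0],"angular":[0,0,0],"hand":0.3}]'
python3 w.py '(.5124,-.2243,.115)' '[(0,0,0)]'
python3 - <<'E'
from h import *
t=manip.get_image('top');s=manip.get_image('scene')
a=t[140:220,195:320,::-1];b=s[165:245,205:330,::-1]
cv2.imwrite('pics/r1.png',np.hstack([cv2.resize(i,None,fx=3.2,fy=3.2,interpolation=cv2.INTER_CUBIC) for i in(a,b)]))
E
```

```text
clock: 16.82
position: [0.5606, 0.0197, 0.2392]
ee_rot: [0.001, 0.762, 0.647, 0.001]
contact_force: [0.5, 0.5, 0.7]
width: 0.0599
gripper_force: 0.0
clock: 17.65
position: [0.4692, -0.3013, 0.2375]
ee_rot: [0.0, 0.762, 0.647, 0.0]
contact_force: [-0.1, 0.3, 0.2]
width: 0.0596
gripper_force: 0.0
clock: 17.98
position: [0.4698, -0.3026, 0.2369]
ee_rot: [-0.0, 0.762, 0.648, 0.0]
contact_force: [-0.0, -1.1, 0.9]
width: 0.0598
gripper_force: 0.0
now u,v,z 0.5124029179631931 -0.22285377520267827 0.2368797996391339 F [-0.0325 -1.0707  0.8712] w 0.0598087817779688
(0, 0, 0) trans [-0.0015 -0.      0.1219] rot [ 0.0055 -0.0433  0.0019]
```

View pics/r1.png

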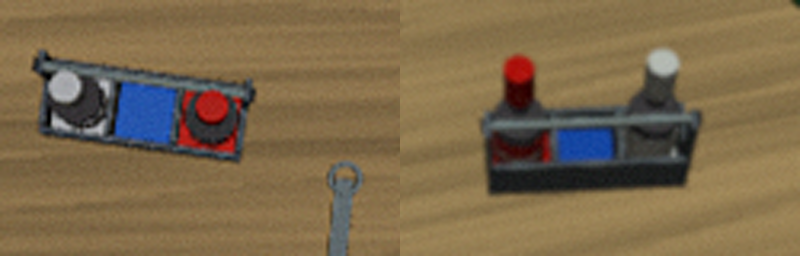

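The red bottle stands upright in the red cell with the rod over its shoulder (top-crop cap at (211,106)), and the white one is undisturbed. Now descend on the blue bottle and grip.

```bash
python3 -m handwheel '[{"translation":[-0.0015,0,0.015],"angular":[0,0,0],"hand":0.3},{"translation":[0,0,0.025],"angular":[0,0,0],"hand":0.3},{"translation":[0,0,0.025],"angular":[0,0,0],"hand":0.3},{"translation":[0,0,0.025],"angular":[0,0,0],"hand":0.3},{"translation":[0,0,0.02],"angular":[0,0,0],"hand":0.3},{"translation":[0,0,0.012],"angular":[0,0,0],"hand":0.3},{"translation":[0,0,0],"angular":[0,0,0],"hand":0.4},{"translation":[0,0,0],"angular":[0,0,0],"hand":0.5},{"translation":[0,0,0],"angular":[0,0,0],"hand":0.6}]' 30; python3 -m handwheel '[{"translation":[0,0,0],"angular":[0,0,0],"hand":0.7},{"translation":[0,0,0],"angular":[0,0,0],"hand":0.8},{"translation":[0,0,0],"angular":[0,0,0],"hand":0.9},{"translation":[0,0,0],"angular":[0,0,0],"hand":1},{"translation":[0,0,0],"angular":[0,0,0],"hand":1},{"translation":[0,0,0],"angular":[0,0,0],"hand":1}]' 80
python3 w.py '(.55,.1693,.115)' '[(-14.5,125,0),(-14.5,125,11)]'
```

```text
clock: 18.83
position: [0.4702, -0.3052, 0.1158]
ee_rot: [0.001, 0.762, 0.648, 0.0]
contact_force: [-0.5, -0.3, 0.5]
width: 0.0345
gripper_force: 0.0
clock: 19.33
position: [0.4695, -0.3056, 0.1162]
ee_rot: [0.001, 0.762, 0.647, 0.0]
contact_force: [-1.4, 0.7, 5.9]
width: 0.0246
gripper_force: 78.1
now u,v,z 0.5126281237979088 -0.22587204576808215 0.11619869343134445 F [-1.3801  0.7081  5.8571] w 0.024605226177337795
(-14.5, 125, 0) trans [ 0.3951  0.0227 -0.1242] rot [ 0.0811  0.0613 -0.0496]
(-14.5, 125, 11) trans [ 0.     -0.0219  0.0021] rot [-11.   0.  -0.]
```

Gripped. I'll lift, carry on the low-x side to keep clear of the red bottle's cap, then approach from the front.

```bash
python3 -m handwheel '[{"translation":[0,0,-0.006],"angular":[0,0,0],"hand":1},{"translation":[0,0,-0.02],"angular":[0,0,0],"hand":1},{"translation":[0,0,-0.03],"angular":[0,0,0],"hand":1},{"translation":[0,-0.01,-0.03],"angular":[0,0,0],"hand":1},{"translation":[0.01,-0.015,-0.025],"angular":[0,0,0],"hand":1},{"translation":[0.02,-0.015,-0.013],"angular":[0,0,0],"hand":1},{"translation":[0.03,0,0],"angular":[0,0,0],"hand":1},{"translation":[0.033,0,0],"angular":[0,0,0],"hand":1},{"translation":[0.033,0,0],"angular":[0,0,0],"hand":1},{"translation":[0.033,0,0],"angular":[0,0,0],"hand":1}]' && python3 -m handwheel '[{"translation":[0.033,0,0],"angular":[0,0,0],"hand":1},{"translation":[0.033,0,0],"angular":[0,0,0],"hand":1},{"translation":[0.033,0,0],"angular":[0,0,0],"hand":1},{"translation":[0.033,0,0],"angular":[0,0,0],"hand":1},{"translation":[0.033,0,0],"angular":[0,0,0],"hand":1},{"translation":[0.033,0,0],"angular":[0,0,0],"hand":1},{"translation":[0.022,0,0],"angular":[0,0,0],"hand":1},{"translation":[0.012,0,0],"angular":[0,0,0],"hand":1},{"translation":[0,0,0],"angular":[-5.5,0,0],"hand":1},{"translation":[0,0,0],"angular":[-5.5,0,0],"hand":1}]' && python3 -m handwheel '[{"translation":[0,0,0],"angular":[0,0,0],"hand":1},{"translation":[0,0,0],"angular":[0,0,0],"hand":1},{"translation":[0,0,0],"angular":[0,0,0],"hand":1},{"translation":[0,0,0],"angular":[0,0,0],"hand":1}]'
python3 w.py '(.55,.1677,.116)' '[(-14.5,120,11),(-6,74,11),(1.3,30,11)]'
```

```text
clock: 20.17
position: [0.4556, -0.1406, 0.2391]
ee_rot: [0.001, 0.763, 0.647, 0.0]
contact_force: [1.0, 0.1, -1.6]
width: 0.0247
gripper_force: 78.9
clock: 21.0
position: [0.495, 0.0872, 0.2385]
ee_rot: [0.075, 0.758, 0.644, 0.063]
contact_force: [0.4, -0.7, -1.8]
width: 0.0242
gripper_force: 79.4
clock: 21.33
position: [0.4948, 0.0864, 0.2392]
ee_rot: [0.073, 0.759, 0.644, 0.062]
contact_force: [0.1, 0.1, -1.0]
width: 0.0245
gripper_force: 79.6
now u,v,z 0.4743446872918825 0.1650957035310546 0.23924764331490045 F [ 0.0879  0.1167 -1.0232] w 0.024497730520078642
(-14.5, 120, 11) trans [0.0027 0.0373 0.0127] rot [ 0.0339  0.0172 -0.1102]
(-6, 74, 11) trans [ 0.     -0.0004  0.0468] rot [0. 0. 0.]
(1.3, 30, 11) trans [-0.     -0.0012  0.0446] rot [0. 0. 0.]
```

```bash
python3 -m handwheel '[{"translation":[0.0027,0.008,0.003],"angular":[0,0,0],"hand":1},{"translation":[0,0.015,0.003],"angular":[0,0,0],"hand":1},{"translation":[0,0.01,0.003],"angular":[0,0,-0.1],"hand":1},{"translation":[0,0.004,0.003],"angular":[0,0,0],"hand":1},{"translation":[0,0,0],"angular":[0,0,0],"hand":1},{"translation":[0,0,0],"angular":[0,0,0],"hand":1},{"translation":[0,0,0],"angular":[0,0,0],"hand":1},{"translation":[0,0,0],"angular":[0,0,0],"hand":1}]'
python3 w.py '(.55,.1677,.116)' '[(-14.5,120,11),(-6,74,11),(1.3,30,11)]'
python3 slip.py blue '(.4695,-.3055,0)'
```

```text
clock: 22.0
position: [0.5312, 0.0835, 0.2338]
ee_rot: [0.073, 0.758, 0.645, 0.062]
contact_force: [0.5, -0.1, -1.8]
width: 0.0247
gripper_force: 79.6
now u,v,z 0.5107410000310676 0.168089820176189 0.2337790502246164 F [ 0.5351 -0.1364 -1.7926] w 0.024729179898280718
(-14.5, 120, 11) trans [-0.0004  0.0026  0.0004] rot [-0.038   0.0162  0.0551]
(-6, 74, 11) trans [ 0.     -0.0004  0.0468] rot [0. 0. 0.]
(1.3, 30, 11) trans [-0.     -0.0012  0.0446] rot [0. 0. 0.]
-14:114 -12:115 -10:116 -8:116 -6:116 -4:115 -2:115 0:114 2:113 4:111 6:107 8:103 10:92 12:78 14:64 16:68 18:104 20:143 22:180 24:198 26:215 28:227 30:206 32:181 34:150 36:113 38:76 40:45 42:43 44:48 46:57 48:94 50:136 52:176 54:196 56:209 58:219 60:216 62:209 64:198 66:166 68:131 70:94 72:68 74:47 76:30 78:25 80:21 82:19 84:15 86:13 88:12
-14:36 -12:57 -10:78 -8:100 -6:109 -4:115 -2:116 0:116 2:108 4:97 6:72 8:42 10:29 12:23 14:50 16:88 18:136 20:187 22:210 24:226 26:231 28:234 30:203 32:170 34:108 36:48 38:29 40:17 42:46 44:83 46:144 48:194 50:227 52:244 54:246 56:241 58:231 60:204 62:171 64:133 66:94 68:49 70:15 72:10 74:9 76:11 78:13 80:15 82:13 84:9 86:11 88:11
```

No slip (bands match the reference). Apply the +2.2 mm y correction and descend as before.

```bash
python3 -m handwheel '[{"translation":[0,0.0022,0],"angular":[0,0,0],"hand":1},{"translation":[0,0,0.008],"angular":[0,0,0],"hand":1},{"translation":[0,0,0.008],"angular":[0,0,0],"hand":1},{"translation":[0,0,0.008],"angular":[0,0,0],"hand":1},{"translation":[0,0,0.008],"angular":[0,0,0],"hand":1},{"translation":[0,0,0.008],"angular":[0,0,0],"hand":1},{"translation":[0,0,0.007],"angular":[0,0,0],"hand":1},{"translation":[0,0,0],"angular":[0,0,0],"hand":1},{"translation":[0,0,0],"angular":[0,0,0],"hand":1},{"translation":[0,0,0],"angular":[0,0,0],"hand":1}]';python3 w.py '(.550,.1677,.116)' '[(-6,74,11),(1.3,30,11)]'
```

```text
clock: 22.88
position: [0.543, 0.0817, 0.1883]
ee_rot: [0.073, 0.758, 0.645, 0.062]
contact_force: [0.1, -0.9, -1.2]
width: 0.0249
gripper_force: 79.6
now u,v,z 0.5227548360366984 0.1681517999218669 0.1883301878815384 F [ 0.0671 -0.863  -1.2039] w 0.024880554114362696
(-6, 74, 11) trans [-0.0005 -0.001   0.0003] rot [0.026  0.0106 0.0537]
(1.3, 30, 11) trans [-0.     -0.0012  0.0446] rot [0. 0. 0.]
```

```bash
python3 -m handwheel '[{"translation":[0,-0.001,0.005],"angular":[0,0,0],"hand":1},{"translation":[0,0,0.006],"angular":[0,0,0],"hand":1},{"translation":[0,0,0.006],"angular":[0,0,0],"hand":1},{"translation":[0,-0.0005,0.006],"angular":[0,0,0],"hand":1},{"translation":[0,0,0.005],"angular":[0,0,0],"hand":1},{"translation":[0,0,0],"angular":[0,0,0],"hand":1},{"translation":[0,0,0],"angular":[0,0,0],"hand":1},{"translation":[0,0,0],"angular":[0,0,0],"hand":1}]';python3 w.py '(.550,.1677,.116)' '[(1.3,30,11),(1.3,24,9)]'
```

```text
clock: 23.55
position: [0.5467, 0.081, 0.1605]
ee_rot: [0.073, 0.758, 0.645, 0.062]
contact_force: [-0.2, 0.8, -1.9]
width: 0.0242
gripper_force: 79.6
now u,v,z 0.5265241915394383 0.1681186645240529 0.16046157501371391 F [-0.168   0.7874 -1.922 ] w 0.024214316645297423
(1.3, 30, 11) trans [-0.0004 -0.0006  0.0168] rot [0.0139 0.0121 0.0502]
(1.3, 24, 9) trans [0.     0.0029 0.006 ] rot [ 2. -0. -0.]
```

```bash
python3 -m handwheel '[{"translation":[0,-0.0005,0.004],"angular":[0,0,0],"hand":1},{"translation":[0,0,0.004],"angular":[0,0,0],"hand":1},{"translation":[0,0,0.004],"angular":[0,0,0],"hand":1},{"translation":[0,0,0.0045],"angular":[0,0,0],"hand":1},{"translation":[0,0,0],"angular":[0,0,0],"hand":1},{"translation":[0,0,0],"angular":[0,0,0],"hand":1},{"translation":[0,0,0],"angular":[0,0,0],"hand":1}]';python3 w.py '(.550,.1677,.116)' '[(1.3,24,9),(.8,18,6)]'
```

```text
clock: 24.13
position: [0.5492, 0.0806, 0.1441]
ee_rot: [0.073, 0.758, 0.645, 0.062]
contact_force: [1.3, -0.1, -1.0]
width: 0.0243
gripper_force: 79.6
now u,v,z 0.5290683101317412 0.16806844015745057 0.14407688479499747 F [ 1.3329 -0.1056 -0.9857] w 0.02432419131227386
(1.3, 24, 9) trans [-0.0004  0.003   0.0062] rot [2.0017 0.0175 0.0535]
(0.8, 18, 6) trans [-0.      0.0046  0.006 ] rot [3. 0. 0.]
```

```bash
python3 -m handwheel '[{"translation":[0,0.0015,0.003],"angular":[1,0,0],"hand":1},{"translation":[0,0.0015,0.003],"angular":[1,0,0],"hand":1},{"translation":[0,0,0],"angular":[0,0,0],"hand":1},{"translation":[0,0.0016,0.002],"angular":[1,0,0],"hand":1},{"translation":[0,0.0016,0.002],"angular":[1,0,0],"hand":1},{"translation":[0,0.0014,0.002],"angular":[1,0,0],"hand":1},{"translation":[0,0,0],"angular":[0,0,0],"hand":1},{"translation":[0,0,0],"angular":[0,0,0],"hand":1},{"translation":[0,0,0],"angular":[0,0,0],"hand":1}]';python3 w.py '(.550,.1677,.116)' '[(.8,18,6),(.6,13,2.5),(0,8.3,0)]'
```

```text
clock: 24.88
position: [0.5584, 0.079, 0.1333]
ee_rot: [0.04, 0.761, 0.647, 0.034]
contact_force: [0.3, 0.2, -1.4]
width: 0.0242
gripper_force: 79.8
now u,v,z 0.5383132932423714 0.1680251530166173 0.13326869226836147 F [ 0.2986  0.151  -1.393 ] w 0.024207400277181358
(0.8, 18, 6) trans [-0.0003  0.0004 -0.0001] rot [-0.0305  0.0261  0.0493]
(0.6, 13, 2.5) trans [-0.      0.0064  0.0052] rot [ 3.5 -0.  -0. ]
(0, 8.3, 0) trans [0.     0.0043 0.0048] rot [2.5 0.  0. ]
```

```bash
python3 -m handwheel '[{"translation":[0,0.0017,0.0013],"angular":[0.9,0,0],"hand":1},{"translation":[0,0.0017,0.0013],"angular":[0.9,0,0],"hand":1},{"translation":[0,0.0017,0.0013],"angular":[0.9,0,0],"hand":1},{"translation":[0,0.0017,0.0013],"angular":[0.8,0,0],"hand":1},{"translation":[0,0.002,0.001],"angular":[1.2,0,0],"hand":1},{"translation":[0,0.002,0.001],"angular":[1.3,0,0],"hand":1},{"translation":[0,0,0],"angular":[0,0,0],"hand":1},{"translation":[0,0,0],"angular":[0,0,0],"hand":1},{"translation":[0,0,0],"angular":[0,0,0],"hand":1}]';python3 w.py '(.550,.1677,.116)' '[(0,8,0)]'
```

```text
clock: 25.63
position: [0.5694, 0.0772, 0.1267]
ee_rot: [-0.0, 0.762, 0.648, -0.0]
contact_force: [-0.9, 0.6, -1.7]
width: 0.0245
gripper_force: 79.8
now u,v,z 0.549525833534111 0.16805472849704736 0.1267395629307867 F [-0.8993  0.6471 -1.7282] w 0.02451847203389105
(0, 8, 0) trans [-0.0004  0.0005  0.0027] rot [-0.0259  0.0292  0.0447]
```

```bash
python3 -m handwheel '[{"translation":[0,0,0.001],"angular":[0,0,0],"hand":1},{"translation":[0,0,0.001],"angular":[0,0,0],"hand":1},{"translation":[0,0,0],"angular":[0,0,0],"hand":1},{"translation":[0,0,0.0007],"angular":[0,0,0],"hand":1},{"translation":[0,0,0],"angular":[0,0,0],"hand":1},{"translation":[0,0,0.0005],"angular":[0,0,0],"hand":1},{"translation":[0,0,0],"angular":[0,0,0],"hand":1},{"translation":[0,0,0],"angular":[0,0,0],"hand":1}]'
```

```text
clock: 26.3
position: [0.5696, 0.0773, 0.1243]
ee_rot: [0.0, 0.762, 0.648, -0.0]
contact_force: [-0.8, 0.8, 2.6]
width: 0.0246
gripper_force: 79.9
```

Touching (-1.7 N has become +2.6 N). A touch more, then release and rise.

```bash
python3 -m handwheel '[{"translation":[0,0,0.0004],"angular":[0,0,0],"hand":1},{"translation":[0,0,0],"angular":[0,0,0],"hand":1},{"translation":[0,0,0],"angular":[0,0,0],"hand":0.6},{"translation":[0,0,0],"angular":[0,0,0],"hand":0.5},{"translation":[0,0,0],"angular":[0,0,0],"hand":0.45},{"translation":[0,0,0],"angular":[0,0,0],"hand":0.45},{"translation":[0,0,-0.01],"angular":[0,0,0],"hand":0.45},{"translation":[0,0,-0.025],"angular":[0,0,0],"hand":0.45},{"translation":[0,0,-0.03],"angular":[0,0,0],"hand":0.45},{"translation":[0,0,-0.03],"angular":[0,0,0],"hand":0.45}]' && python3 -m handwheel '[{"translation":[-0.03,-0.015,-0.01],"angular":[0,0,0],"hand":0.3},{"translation":[-0.03,-0.015,0],"angular":[0,0,0],"hand":0.3},{"translation":[-0.03,-0.015,0],"angular":[0,0,0],"hand":0.3},{"translation":[-0.03,-0.015,0],"angular":[0,0,0],"hand":0.3},{"translation":[-0.03,-0.015,0],"angular":[0,0,0],"hand":0.3},{"translation":[-0.03,-0.015,0],"angular":[0,0,0],"hand":0.3},{"translation":[-0.03,0,0],"angular":[0,0,0],"hand":0.3},{"translation":[-0.03,0,0],"angular":[0,0,0],"hand":0.3},{"translation":[0,0,0],"angular":[0,0,0],"hand":0.3},{"translation":[0,0,0],"angular":[0,0,0],"hand":0.3}]'
python3 - <<'E'
from h import *
t=manip.get_image('top');s=manip.get_image('scene')
a=t[140:220,195:320];b=s[165:245,205:330]
cv2.imwrite('pics/r2.png',np.hstack([cv2.resize(i,None,fx=3.2,fy=3.2,interpolation=cv2.INTER_CUBIC) for i in(a,b)])[:,:,::-1])
for c,bs,bt in(('red',(225,172,265,196),(240,155,275,185)),('blue',(245,172,275,193),(225,150,250,183))):
    p,q=blob(s,c,bs)[0],blob(t,c,bt)[0]; print(c,p,q,*tri(p,q),plane('top',q,.164))
E
```

```text
clock: 27.13
position: [0.5692, 0.0773, 0.2195]
ee_rot: [-0.0, 0.762, 0.648, -0.001]
contact_force: [0.2, -0.0, 0.2]
width: 0.0472
gripper_force: 0.0
clock: 27.97
position: [0.4422, -0.1464, 0.2291]
ee_rot: [0.001, 0.763, 0.647, 0.0]
contact_force: [0.3, 0.7, 0.4]
width: 0.0597
gripper_force: 0.0
red [241.63636364 186.25757576] [260.71428571 172.84415584] [0.56088805 0.02034536 0.16801686] 0.00045460268897698324 [0.5612244  0.02009272 0.164     ]
blue [264.43636364 185.54545455] [237.60493827 169.61728395] [0.57043094 0.07813999 0.1671224 ] 0.0006871098425072589 [0.57068415 0.07795758 0.164     ]
```

View pics/r2.png

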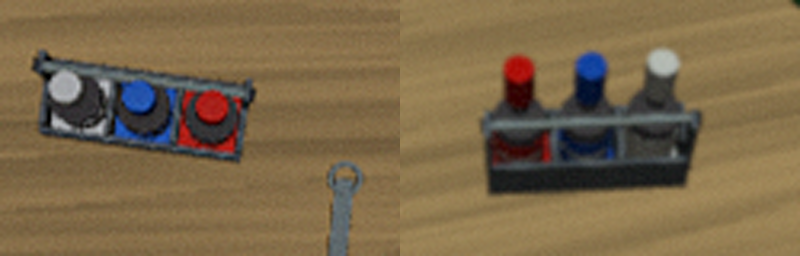

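All three bottles stand upright in their own cells with the rod over their shoulders. The cap tops read 0.167-0.168 m, which is the expected 0.164 m plus the camera's known height bias of about 4 mm. The gripper is clear.

```bash
python3 -c "
from rig import manip
print(manip.sign_off())"
```

```text
the job is handed in; nothing more can be done
None
```

The red and blue bottles stand upright in their own cells under the rod, released, with the white bottle undisturbed in the last pictures; I handed the job in at about 28 s (the red bottle's foot once pressed the rod at 34 N and it slipped in the grip, so I regripped it; no verdict was returned).

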